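# Get the probe block out from behind the screw canisters

### The arm

A 6-joint arm with a two-finger parallel gripper is mounted at the origin on the work surface. World frame = base frame: x ahead of the robot, y to its left, z up, the work surface at z = 0. Lengths are in m, angles in degrees, forces in N, time in s.
With the tool pointing down it reaches from about 0.3 to 0.75 m from the base axis. Payload 8.5 kg.
Tool frame: the origin (TCP) lies on the centre line of the jaws, within the pads' length; the fingertips stand tips_ahead ahead of it and the grasp point (between the pads) lies 3 mm ahead of it (tips_ahead is the distance from the TCP to the fingertips, in m); z points along the fingers, y is the line along which they close (so a half turn about z gives the same grasp; the last joint's range is limited). The gripper opens to 85 mm and grips with 20 to 120 N. Pads are 22 mm wide; open, the fingers measure 114 mm over their backs; the gripper's body (76 mm by 85 mm) begins 54 mm behind the grasp point. The pads swing forward as they close: fully open they stand 13 mm farther back than shut.
Start: joints at [-81.205, 21.807, 74.336, -0, 83.858, -12.336], TCP at [0.198, -0.513, 0.253] pointing down, gripper open.
Joint ranges: [-178.18, 178.18], [-50.72, 133.34], [12.68, 142.11], [-81.47, 261.47], [9.98, 163.14], [-165.26, 165.26]. Speed limits (degrees/s): [136.94, 136.94, 180, 180, 180, 180].

### API

Orientations are given as a 3x3 rotation matrix whose columns are the frame's x, y, z axes.
In Python, from rig import observe, get_image, close_job, tips_ahead gives the robot as it stands.
- The arm moves only by the shell command python3 -m creep 'ROWS' [FORCE]. ROWS is a JSON list of rows, 1 to 10 of them, each an object with the fields trans (a list: dx, dy, dz in m), yaw (a turn about the tool's z in degrees), jaw (the finger opening in m); a field left out counts as zero (the opening has to be given); each row shifts and turns the commanded pose from where the row before left it, along the tool's axes as they then stand; what a row does not reach is not made up. A row lasts 1/10 s, in which the tool goes at most 0.05 m and 8.59 degrees, less where a joint would pass 70% of its speed; a pose out of reach is approached as far as the arm can. The fingers move at their own pace and stop on an object; FORCE is the grip in N (left out, the last holds). Time passes only in rows, so rows that do not move let the fingers close. It prints the time, the measured TCP pose, the force, the opening and the grip force at its end. Input that does not fit is refused with a message, and nothing moves.
- observe(): the state, without advancing time (a new reading comes with each control period).
- get_image(name): name is "scene" or "top" or "wrist"; returns a dict with "pixels" (480x640x3 uint8, red, green, blue), "depth" (480x640 float32, m along the optical axis (not along the pixel's ray), 0 where there is no reading), "K" (3x3 intrinsics, pixels), "extrinsics" (4x4, takes a point from world to camera coordinates). Camera axes: x right, y down, z forward; pixel columns grow to the right and rows downward; lengths in m; the calibration is good to about 2 mm. The wrist camera is an equidistant fisheye: a pixel r from the principal point sees the ray r / f radians off the axis. A picture is of the moment at which its call begins.
- close_job(): hands the job in; it is judged then, once.
The state is a dict: "time_s": time; "q": joint angles; "qvel": joint speeds; "joint_efforts": joint torques, N m; "position": TCP position; "tool_rot": TCP orientation; "ft_force": force on the tool from outside, world axes, zero at the start; "wrist_torque": the same for the moment, N m; "grip_width": finger opening in m; "gripper_force": force on a finger pad.
Only numpy, scipy, OpenCV 4.12 (cv2) and the standard library are available. Lean on these libraries where they do the work, as an engineer would, in place of code of your own. Each camera call takes 0.05 s, during which the arm holds its last target. There are 200 camera calls.

### The job

Three screw canisters hem in the black probe block on the grey tray: first stand all three upright on the black mat, leaving the block where it is. Then, with them out of the way, fetch the block and set it pins up on the white test board, wholly inside the yellow outline and with its long sides parallel to the outline's long sides. Last, put each canister back upright and wholly on the coaster of its own colour; drop nothing and leave the dish of screws where it is.

Things in the scene. Friction and masses are not known exactly. Their poses are not given: they have to be found in the camera images.
- can_orange: Screw canister standing upright: white round body of diameter 48 mm with a coloured (orange) band, and a flat orange screw cap (diameter 50 mm, from 78 to 102 mm above the underside, 20 mm white disc in its middle). Rigid, closed, 102 mm high, 0.12 to 0.25 kg. Origin at the centre of its underside, z up. It starts standing on the orange coaster.
- can_green: Screw canister standing upright: white round body of diameter 48 mm with a coloured (green) band, and a flat green screw cap (diameter 50 mm, from 78 to 102 mm above the underside, 20 mm white disc in its middle). Rigid, closed, 102 mm high, 0.12 to 0.25 kg. Origin at the centre of its underside, z up. It starts standing on the green coaster.
- can_blue: Screw canister standing upright: white round body of diameter 48 mm with a coloured (blue) band, and a flat blue screw cap (diameter 50 mm, from 78 to 102 mm above the underside, 20 mm white disc in its middle). Rigid, closed, 102 mm high, 0.12 to 0.25 kg. Origin at the centre of its underside, z up. It starts standing on the blue coaster.
- home_orange: Flat orange square coaster, 76 x 76 x 3 mm, fixed on the grey tray: home of the orange canister. Origin at the centre of its underside; its top is 15 mm above the bench; x and y along its sides. Coasters lie 80 mm left, right and in front (robot side) of the tray's middle, turned with it; which colour is where changes. The tray is a bare flat slab 12 mm high.
- home_green: Flat green square coaster, 76 x 76 x 3 mm, fixed on the grey tray: home of the green canister. Origin at the centre of its underside; its top is 15 mm above the bench; x and y along its sides. Coasters lie 80 mm left, right and in front (robot side) of the tray's middle, turned with it; which colour is where changes. The tray is a bare flat slab 12 mm high.
- home_blue: Flat blue square coaster, 76 x 76 x 3 mm, fixed on the grey tray: home of the blue canister. Origin at the centre of its underside; its top is 15 mm above the bench; x and y along its sides. Coasters lie 80 mm left, right and in front (robot side) of the tray's middle, turned with it; which colour is where changes. The tray is a bare flat slab 12 mm high.
- block: Black probe block, 60 mm (its x) x 36 mm (its y) x 40 mm high, with a thin red stripe and two rows of brass pins (6 mm high, in the middle of the top face) that run along its x; 0.1 to 0.15 kg. Origin at the centre of its underside, z up. It starts on the middle of the grey tray (surface 12 mm above the bench), between the canisters. Either way round is alike.
- mat: Black rubber mat lying on the bench, fixed, 260 mm (its x) x 120 mm (its y) x 3 mm: the side area for the canisters. Origin at the centre of its underside, on the bench; its top is 3 mm above the bench. It lies on one side of the tray, the test board on the other; the sides change.
- board: White test board with small brass contacts, fixed on the bench, 170 mm (its x) x 120 mm (its y), its top 18 mm above the bench. Origin at the centre of its underside, on the bench. On its top, centred, is a yellow rectangular outline, inside 84 mm (along x) x 60 mm (along y), flat: the place of the probe block.
- dish: Loose white ceramic dish with small screws, diameter 66 mm, 24 mm high, just beyond the tray on the side away from the robot. Origin at the centre of its underside. Not to be disturbed.

How it is judged (in metres and radians):
On the way, in this order (a step that is already met when the one before it is completed fails the run):
1. all three canisters stand released on the black mat while the probe block is still in its place (x of can_orange in the frame of mat between -0.13 and 0.13 m and y of can_orange in the frame of mat between -0.06 and 0.06 m and z of each of can_orange, can_green, can_blue in the frame of mat below 0.009 m and angle between each of can_orange, can_green, can_blue's own z axis and vertical below 0.12 rad and contact force between the fingers and can_orange below 0.1 N and linear speed of each of can_orange, can_green, can_blue below 0.03 m/s and x of can_green in the frame of mat between -0.13 and 0.13 m and y of can_green in the frame of mat between -0.06 and 0.06 m and contact force between the fingers and can_green below 0.1 N and x of can_blue in the frame of mat between -0.13 and 0.13 m and y of can_blue in the frame of mat between -0.06 and 0.06 m and contact force between the fingers and can_blue below 0.1 N and distance of block from where it was at the start of the episode below 0.03 m), for 0.2 s.
2. the probe block stands released inside the outline on the test board while the canisters stand on the mat (x of block in the frame of board between -0.013 and 0.013 m and y of block in the frame of board between -0.013 and 0.013 m and z of block in the frame of board between 0.012 and 0.024 m and angle between the x axis of block and the x axis of board, either way round below 0.22 rad and angle between each of block, can_orange, can_green, can_blue's own z axis and vertical below 0.12 rad and contact force between the fingers and block below 0.1 N and linear speed of each of block, can_orange, can_green, can_blue below 0.03 m/s and x of can_orange in the frame of mat between -0.13 and 0.13 m and y of can_orange in the frame of mat between -0.06 and 0.06 m and z of each of can_orange, can_green, can_blue in the frame of mat below 0.009 m and contact force between the fingers and can_orange below 0.1 N and x of can_green in the frame of mat between -0.13 and 0.13 m and y of can_green in the frame of mat between -0.06 and 0.06 m and contact force between the fingers and can_green below 0.1 N and x of can_blue in the frame of mat between -0.13 and 0.13 m and y of can_blue in the frame of mat between -0.06 and 0.06 m and contact force between the fingers and can_blue below 0.1 N), for 0.2 s.
At the end, for the whole second after the job is handed in: Block upright on the test board, centre within 13 mm of the outline's centre along each side, long axes within 0.22 rad; each canister upright on the coaster of its own colour, centre within 13 mm of the coaster's along each side; all released and at rest (x of block in the frame of board between -0.013 and 0.013 m and y of block in the frame of board between -0.013 and 0.013 m and z of block in the frame of board between 0.012 and 0.024 m and angle between the x axis of block and the x axis of board, either way round below 0.22 rad and angle between each of block, can_orange, can_green, can_blue's own z axis and vertical below 0.12 rad and contact force between the fingers and block below 0.1 N and linear speed of each of block, can_orange, can_green, can_blue below 0.03 m/s and x of can_orange in the frame of home_orange between -0.013 and 0.013 m and y of can_orange in the frame of home_orange between -0.013 and 0.013 m and z of can_orange in the frame of home_orange between -0.004 and 0.009 m and contact force between the fingers and can_orange below 0.1 N and x of can_green in the frame of home_green between -0.013 and 0.013 m and y of can_green in the frame of home_green between -0.013 and 0.013 m and z of can_green in the frame of home_green between -0.004 and 0.009 m and contact force between the fingers and can_green below 0.1 N and x of can_blue in the frame of home_blue between -0.013 and 0.013 m and y of can_blue in the frame of home_blue between -0.013 and 0.013 m and z of can_blue in the frame of home_blue between -0.004 and 0.009 m and contact force between the fingers and can_blue below 0.1 N); the robot touches nothing.
It fails at once if the white dish of screws is shoved or tipped (distance of dish from where it was at the start of the episode above 0.02 m or angle between dish's own z axis and vertical above 0.3 rad).
It fails at once if a canister or the block is tipped over (angle between any of can_orange, can_green, can_blue, block's own z axis and vertical above 0.7 rad).
It fails at once if a canister or the block is dropped or thrown ((contact force between the fingers and can_orange below 0.05 N and linear speed of can_orange above 0.7 m/s) or (contact force between the fingers and can_green below 0.05 N and linear speed of can_green above 0.7 m/s) or (contact force between the fingers and can_blue below 0.05 N and linear speed of can_blue above 0.7 m/s) or (contact force between the fingers and block below 0.05 N and linear speed of block above 0.7 m/s)).
It also fails if it takes over 128 s, if anything falls off the work surface, if the arm or the gripper's body presses on something with over 40 N, if the wrist force passes 120 N, or if a joint passes its speed limit or range.

## Working session

There is one attempt and no reset: what is moved stays moved. The work goes in short steps, Python scripts to look and compute and a shell command to move; the robot and the scene stay as the last step left them, time stands still between calls to the robot, and variables do not carry over. Pictures are saved under pics/ and viewed, at most 14 in all, crops included, and the job is handed in when it is done.

```bash
mkdir -p pics; ls
python3 - <<'E'
from rig import observe,get_image,tips_ahead
import cv2,numpy as np
print(tips_ahead if not callable(tips_ahead) else tips_ahead())
o=observe();print(o['position'],o['tool_rot'],o['grip_width'],o['time_s'])
for n in('top','scene'):
    g=get_image(n);cv2.imwrite(f'pics/{n}0.png',g['pixels'][:,:,::-1]);print(n,g['K'],g['extrinsics'])
E
```

```text
pics
0.022
[ 0.19823059 -0.51275326  0.25268695] [[ 9.32772244e-01  3.60466225e-01 -2.06217279e-04]
 [ 3.60466122e-01 -9.32771133e-01  1.47940177e-03]
 [ 3.40920846e-04 -1.45427925e-03 -9.99998884e-01]] 0.08546597618714842 0.0
top [[508.62209239   0.         319.73668659]
 [  0.         508.62209239 236.71578163]
 [  0.           0.           1.        ]] [[-0.01695102 -0.99975492 -0.01423916  0.02047892]
 [-0.99488545  0.01828334 -0.09934118  0.59707757]
 [ 0.09957718  0.0124824  -0.99495154  0.85719919]
 [ 0.          0.          0.          1.        ]]
scene [[455.00369063   0.         325.97218654]
 [  0.         455.00369063 238.59753371]
 [  0.           0.           1.        ]] [[-0.11530637  0.9930405  -0.02397928  0.04487791]
 [ 0.66271057  0.058923   -0.74655394 -0.37216888]
 [-0.73994536 -0.10197375 -0.66489263  1.30075889]
 [ 0.          0.          0.          1.        ]]
```

View pics/top0.png

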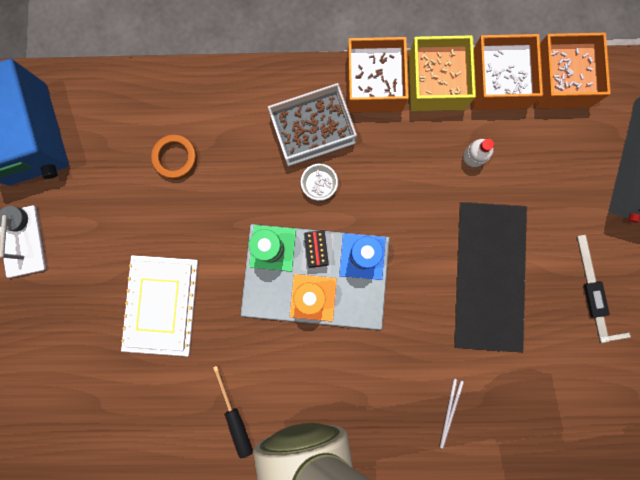

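View pics/scene0.png

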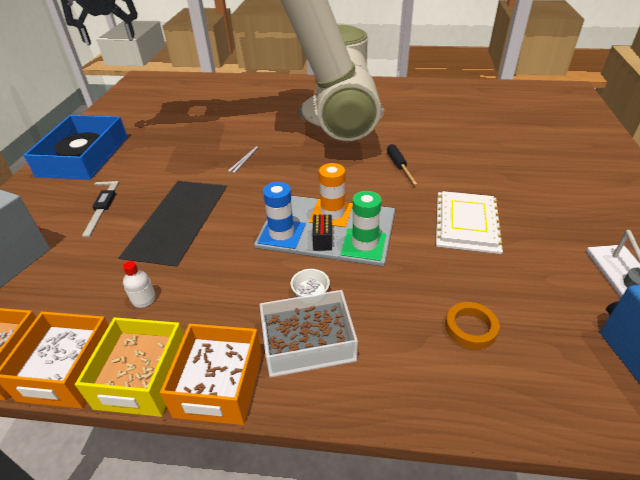

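The top view shows the orange can at pixel (310,298), green at (265,245), blue at (368,252), the block at (316,249), the mat on the right at (491,277), the board on the left at (159,305), and the dish at (320,182). The scene view shows all the canisters standing upright.

```bash
cat > h.py <<'E'
import numpy as np,cv2
from rig import observe,get_image,tips_ahead
def cast(g,uv,z):
    E=g['extrinsics'];R,t=E[:3,:3],E[:3,3];c=-R.T@t
    uv=np.atleast_2d(np.asarray(uv,float))
    d=np.c_[uv,np.ones(len(uv))]@np.linalg.inv(g['K']).T@R
    return c+d*((z-c[2])/d[:,2])[:,None]
def hsv(g): return cv2.cvtColor(g['pixels'],cv2.COLOR_RGB2HSV)
COL=dict(orange=(8,22),green=(50,75),blue=(100,125))
def blobs(m,amin=30):
    return [c for c in sorted(cv2.findContours(m.astype(np.uint8),cv2.RETR_EXTERNAL,cv2.CHAIN_APPROX_NONE)[0],key=cv2.contourArea)[::-1] if cv2.contourArea(c)>=amin]
def rect(g,cnt,z):
    p=cast(g,cnt[:,0]+0.0,z)[:,:2].astype(np.float32)*1000
    (c,s,a)=cv2.minAreaRect(p)
    if s[0]<s[1]: s=s[::-1];a+=90
    return np.round(np.array(c)/1000,4),np.round(s,1),round((a+90)%180-90,2)
def toaxes(o,d):  # world vector -> tool axes
    return np.round(o['tool_rot'].T@np.asarray(d),4)
def discs(g,ztop,x0=0,x1=640,y0=200,y1=400):
    "white disc centres surrounded by colour"
    H=hsv(g);out={}
    for n,(a,b) in COL.items():
        m=((H[...,0]>=a)&(H[...,0]<=b)&(H[...,1]>120)&(H[...,2]>90)).astype(np.uint8)
        m[:y0]=0;m[y1:]=0;m[:,:x0]=0;m[:,x1:]=0
        cs,hi=cv2.findContours(m,cv2.RETR_CCOMP,cv2.CHAIN_APPROX_NONE)
        out[n]=[(np.round(cast(g,cv2.minEnclosingCircle(c)[0],ztop)[0],4),round(cv2.minEnclosingCircle(c)[1],1)) for c,h in zip(cs,hi[0]) if h[3]>=0 and 30<cv2.contourArea(c)<500]
    return out
E
python3 - <<'E'
from h import *
g=get_image('top');H=hsv(g);P=g['pixels'].astype(int)
print(discs(g,.117))
v=P.max(2);s=v-P.min(2)
def sub(m,x0,x1,y0,y1):
    o=np.zeros_like(m);o[y0:y1,x0:x1]=m[y0:y1,x0:x1];return o
print('mat',rect(g,blobs(sub(v<70,440,540,190,365))[0],.003))
print('board',rect(g,blobs(sub((v>150)&(s<60),100,220,240,370))[0],.018))
y=sub((H[...,0]>20)&(H[...,0]<35)&(H[...,1]>90)&(v>120),125,195,262,350)
b=blobs(y);print('outline',rect(g,b[0],.018),len(b))
tr=sub((s<45)&(v>100)&(v<215),235,400,215,335)|0
for n,(a,c) in COL.items(): tr|=sub((H[...,0]>=a)&(H[...,0]<=c)&(H[...,1]>120)&(v>90),235,400,215,335)
tr=cv2.morphologyEx(tr.astype(np.uint8),cv2.MORPH_OPEN,np.ones((5,5)))
print('tray',rect(g,blobs(tr)[0],.012))
k=sub(v<60,300,335,228,275);print([(rect(g,c,.052),c[:,0].min(0),c[:,0].max(0)) for c in blobs(k,150)])
red=sub((H[...,0]<8)&(H[...,1]>130)&(v>90),300,335,228,272)|sub((H[...,0]>172)&(H[...,1]>130)&(v>90),300,335,228,272)
for c in blobs(red,5): print('red',rect(g,c,.052),cv2.contourArea(c))
for n,(a,c) in COL.items():
    print(n,[ (rect(g,q,.015)) for q in blobs(sub((H[...,0]>=a)&(H[...,0]<=c)&(H[...,1]>120)&(v>90),235,400,215,335),200)])
c=blobs(sub((v>170)&(s<30),295,345,160,205))[0];print('dish',rect(g,c,.024))
cv2.imwrite('pics/crop.png',cv2.resize(g['pixels'][215:335,235:400,::-1],None,fx=4,fy=4,interpolation=cv2.INTER_CUBIC))
E
```

```text
{'orange': [(array([0.4927, 0.027 , 0.117 ]), 7.9)], 'green': [(array([0.5666, 0.0794, 0.117 ]), 12.1), (array([0.5779, 0.0967, 0.117 ]), 8.1)], 'blue': [(array([ 0.5639, -0.065 ,  0.117 ]), 8.0)]}
mat (array([ 0.5241, -0.2918]), array([258.4, 118.8]), -4.64)
board (array([0.4841, 0.2938]), array([169.9, 120.3]), -4.94)
outline (array([0.4833, 0.2973]), array([90.6, 66.6]), -4.93) 1
tray (array([0.5331, 0.0167]), array([293.1, 210.2]), 88.91)
[]
red (array([0.5753, 0.0164]), array([56.8,  5.8]), 5.78) 81.5
orange [(array([0.5331, 0.0167]), array([292.2, 209.5]), 88.91)]
green [(array([0.5812, 0.097 ]), array([79.6, 74.9]), 83.62)]
blue [(array([ 0.5632, -0.0641]), array([76. , 75.3]), -6.34)]
dish (array([0.6965, 0.0097]), array([64. , 63.1]), 88.84)
```

View pics/crop.png

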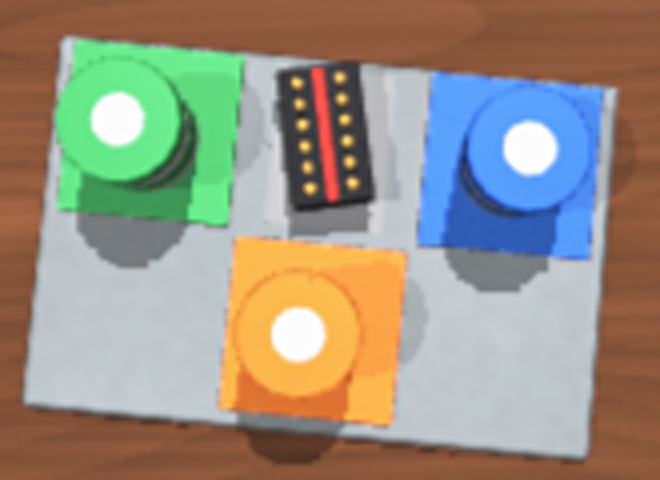

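The crop confirms the block's stripe leans about +6°, while the tray is turned about -5°. The sizes match the given ones: mat 258x119, board 170x120, coasters about 76, and the outline's 90x66 outer size. Next I turn the tool parallel to the world axes and go over blue.

```bash
cat > d.py <<'E'
import sys
from h import *
o=observe();t=[float(a) for a in sys.argv[1:4]];R=o['tool_rot']
yaw=np.degrees(np.arctan2(R[1,0],R[0,0]))
d=R.T@(np.array(t)-o['position'])
print('pos',np.round(o['position'],4),'yaw',round(yaw,2),'tool delta',np.round(d,4),'t',round(o['time_s'],2),'F',np.round(o['ft_force'],1),'w',round(o['grip_width'],4),'q6',np.round(o['q'][5],1))
if len(sys.argv)>4: print('turn',round(yaw-float(sys.argv[4]),2))
E
python3 -m creep '[{"yaw": 7.05,"jaw": 0.085},{"yaw": 7.05,"jaw": 0.085},{"yaw": 7.03,"jaw": 0.085},{"trans": [0.0305,-0.0373,0],"jaw": 0.085},{"trans": [0.0305,-0.0373,0],"jaw": 0.085},{"trans": [0.0305,-0.0373,0],"jaw": 0.085},{"trans": [0.0305,-0.0373,0],"jaw": 0.085},{"trans": [0.0305,-0.0373,0],"jaw": 0.085},{"trans": [0.0305,-0.0373,0],"jaw": 0.085},{"trans": [0.0305,-0.0373,0],"jaw": 0.085}]' 40
python3 -m creep '[{"trans": [0.0305,-0.0373,0],"jaw": 0.085},{"trans": [0.0305,-0.0373,0],"jaw": 0.085},{"trans": [0.0305,-0.0373,0],"jaw": 0.085},{"trans": [0.0305,-0.0373,0],"jaw": 0.085},{"trans": [0.0305,-0.0373,0],"jaw": 0.085},{"jaw": 0.085},{"jaw": 0.085},{"jaw": 0.085}]'
python3 d.py 0.5639 -0.065 0.104 0
```

```text
time_s: 1.15
position: [0.4126, -0.2501, 0.2533]
tool_rot: [[1.0, -0.0, -0.0], [-0.0, -1.0, 0.0], [-0.0, -0.0, -1.0]]
ft_force: [0.1, -1.0, -0.3]
grip_width: 0.085
gripper_force: 0.0
time_s: 1.95
position: [0.5638, -0.0661, 0.2532]
tool_rot: [[1.0, -0.001, -0.001], [-0.001, -1.0, -0.0], [-0.001, 0.0, -1.0]]
ft_force: [-0.0, 0.2, -0.4]
grip_width: 0.0852
gripper_force: 0.0
pos [ 0.5638 -0.0661  0.2532] yaw -0.05 tool delta [ 0.0002 -0.0011  0.1492] t 1.95 F [-0.   0.2 -0.4] w 0.0852 q6 71.4
turn -0.05
```

```bash
python3 -m creep '[{"trans": [0,-0.001,0.035],"jaw": 0.085},{"trans": [0,0,0.035],"jaw": 0.085},{"trans": [0,0,0.035],"jaw": 0.085},{"trans": [0,0,0.03],"jaw": 0.085},{"trans": [0,0,0.014],"jaw": 0.085},{"jaw": 0.085},{"jaw": 0.045},{"jaw": 0.045},{"jaw": 0.045},{"jaw": 0.045}]' 40
python3 -m creep '[{"jaw": 0.045},{"jaw": 0.045}]'
python3 d.py 0.5639 -0.065 0.24 0
```

```text
time_s: 2.95
position: [0.5648, -0.0648, 0.1058]
tool_rot: [[1.0, 0.0, 0.003], [0.0, -1.0, -0.001], [0.003, 0.001, -1.0]]
ft_force: [-1.8, -0.4, 5.8]
grip_width: 0.049
gripper_force: 41.0
time_s: 3.15
position: [0.5648, -0.0648, 0.1058]
tool_rot: [[1.0, 0.0, 0.002], [0.0, -1.0, -0.001], [0.002, 0.001, -1.0]]
ft_force: [-0.9, 0.1, 6.0]
grip_width: 0.0485
gripper_force: 41.0
pos [ 0.5648 -0.0648  0.1058] yaw 0.01 tool delta [-0.0006  0.0004 -0.1342] t 3.15 F [-0.9  0.1  6. ] w 0.0485 q6 71.5
turn 0.01
```

```bash
python3 -m creep '[{"trans": [0,0,-0.01],"jaw": 0.045},{"trans": [0,0,-0.02],"jaw": 0.045},{"trans": [0,0,-0.035],"jaw": 0.045},{"trans": [0,0,-0.035],"jaw": 0.045},{"trans": [0,0,-0.035],"jaw": 0.045},{"jaw": 0.045}]'
python3 d.py 0.6038 -0.2983 0.24 0
python3 - <<'E'
from h import *
a=get_image('scene')['pixels'];cv2.imwrite('pics/s1.png',a[100:340,150:470,::-1])
E
```

```text
time_s: 3.75
position: [0.5655, -0.0646, 0.2447]
tool_rot: [[1.0, 0.0, 0.009], [0.0, -1.0, -0.003], [0.009, 0.003, -1.0]]
ft_force: [0.2, 0.0, -1.4]
grip_width: 0.0488
gripper_force: 42.2
pos [ 0.5655 -0.0646  0.2447] yaw 0.02 tool delta [0.0382 0.2337 0.0057] t 3.75 F [ 0.2  0.  -1.4] w 0.0488 q6 71.5
turn 0.02
```

View pics/s1.png

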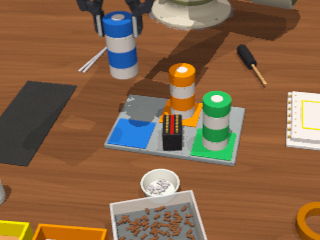

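The crop shows the blue can hanging upright in the jaws at (120,45), with the other cans and the block undisturbed.

```bash
python3 -m creep '[{"trans": [0.005,0.02,0],"jaw": 0.045},{"trans": [0.007,0.04,0],"jaw": 0.045},{"trans": [0.007,0.04,0],"jaw": 0.045},{"trans": [0.007,0.04,0],"jaw": 0.045},{"trans": [0.007,0.04,0],"jaw": 0.045},{"trans": [0.005,0.035,0],"jaw": 0.045},{"trans": [0,0.019,0],"jaw": 0.045},{"trans": [0,0,0.04],"jaw": 0.045},{"trans": [0,0,0.04],"jaw": 0.045},{"trans": [0,0,0.03],"jaw": 0.045}]'
python3 -m creep '[{"trans": [0,0,0.015],"jaw": 0.045},{"trans": [0,0,0.01],"jaw": 0.045},{"jaw": 0.045}]'
python3 d.py 0.6038 -0.2983 0.0945 0
```

```text
time_s: 4.8
position: [0.6011, -0.2972, 0.1258]
tool_rot: [[1.0, 0.0, -0.004], [0.0, -1.0, 0.003], [-0.004, -0.003, -1.0]]
ft_force: [0.6, 0.1, -3.1]
grip_width: 0.0489
gripper_force: 42.4
time_s: 5.1
position: [0.6017, -0.2976, 0.1028]
tool_rot: [[1.0, 0.0, -0.003], [0.0, -1.0, 0.002], [-0.003, -0.002, -1.0]]
ft_force: [0.5, -0.0, -1.9]
grip_width: 0.049
gripper_force: 42.3
pos [ 0.6017 -0.2976  0.1028] yaw 0.02 tool delta [0.0021 0.0007 0.0083] t 5.1 F [ 0.5 -0.  -1.9] w 0.049 q6 53.6
turn 0.02
```

```bash
python3 -m creep '[{"trans": [0,0,0.006],"jaw": 0.045},{"trans": [0,0,0.003],"jaw": 0.045},{"jaw": 0.045},{"jaw": 0.045}]'
python3 d.py 0.6038 -0.2983 0.0945 0
```

```text
time_s: 5.5
position: [0.6024, -0.2985, 0.0958]
tool_rot: [[1.0, 0.0, 0.001], [0.0, -1.0, -0.0], [0.001, 0.0, -1.0]]
ft_force: [0.0, -0.5, -1.7]
grip_width: 0.0488
gripper_force: 42.3
pos [ 0.6024 -0.2985  0.0958] yaw 0.0 tool delta [ 0.0014 -0.0002  0.0013] t 5.5 F [ 0.  -0.5 -1.7] w 0.0488 q6 53.6
turn 0.0
```

```bash
python3 -m creep '[{"trans": [0,0,0.002],"jaw": 0.045},{"jaw": 0.045},{"jaw": 0.085},{"jaw": 0.085},{"jaw": 0.085},{"trans": [0,0,-0.02],"jaw": 0.085},{"trans": [0,0,-0.04],"jaw": 0.085},{"trans": [0,0,-0.04],"jaw": 0.085},{"trans": [0,0,-0.045],"jaw": 0.085},{"jaw": 0.085}]'
python3 d.py 0.5779 0.0967 0.24 0
```

```text
time_s: 6.5
position: [0.6037, -0.2993, 0.2456]
tool_rot: [[1.0, 0.0, 0.01], [0.0, -1.0, -0.007], [0.01, 0.007, -1.0]]
ft_force: [0.3, -0.0, 0.5]
grip_width: 0.0848
gripper_force: 0.0
pos [ 0.6037 -0.2993  0.2456] yaw 0.01 tool delta [-0.0257 -0.396   0.0024] t 6.5 F [ 0.3 -0.   0.5] w 0.0848 q6 53.6
turn 0.01
```

```bash
python3 -m creep '[{"trans": [-0.0029,-0.044,0],"jaw": 0.085},{"trans": [-0.0029,-0.044,0],"jaw": 0.085},{"trans": [-0.0029,-0.044,0],"jaw": 0.085},{"trans": [-0.0029,-0.044,0],"jaw": 0.085},{"trans": [-0.0029,-0.044,0],"jaw": 0.085},{"trans": [-0.0029,-0.044,0],"jaw": 0.085},{"trans": [-0.0029,-0.044,0],"jaw": 0.085},{"trans": [-0.0029,-0.044,0],"jaw": 0.085},{"trans": [-0.0029,-0.044,0],"jaw": 0.085},{"jaw": 0.085}]'
python3 -m creep '[{"jaw": 0.085},{"jaw": 0.085}]'
python3 d.py 0.5779 0.0967 0.104 0
python3 - <<'E'
from h import *
g=get_image('top');print(discs(g,.105,400));g=get_image('scene');cv2.imwrite('pics/s2.png',g['pixels'][100:340,50:470,::-1])
E
```

```text
time_s: 7.5
position: [0.5752, 0.1022, 0.2382]
tool_rot: [[1.0, 0.005, -0.0], [0.005, -1.0, 0.001], [-0.0, -0.001, -1.0]]
ft_force: [-0.3, -0.5, -0.4]
grip_width: 0.0847
gripper_force: 0.0
time_s: 7.7
position: [0.5763, 0.0967, 0.2381]
tool_rot: [[1.0, -0.001, -0.0], [-0.001, -1.0, -0.0], [-0.0, 0.0, -1.0]]
ft_force: [0.9, -0.5, -0.1]
grip_width: 0.0848
gripper_force: 0.0
pos [0.5763 0.0967 0.2381] yaw -0.05 tool delta [0.0016 0.     0.1341] t 7.7 F [ 0.9 -0.5 -0.1] w 0.0848 q6 88.0
turn -0.05Traceback (most recent call last):
  File "<stdin>", line 2, in <module>
  File "h.py", line 26, in discs
    out[n]=[(np.round(cast(g,cv2.minEnclosingCircle(c)[0],ztop)[0],4),round(cv2.minEnclosingCircle(c)[1],1)) for c,h in zip(cs,hi[0]) if h[3]>=0 and 30<cv2.contourArea(c)<500]
                                                                                                                               ~~^^^
TypeError: 'NoneType' object is not subscriptable
```

```bash
sed -i 's/zip(cs,hi\[0\])/zip(cs,hi[0] if hi is not None else [])/' h.py
python3 -m creep '[{"trans": [0.0015,0,0.035],"jaw": 0.085},{"trans": [0,0,0.035],"jaw": 0.085},{"trans": [0,0,0.035],"jaw": 0.085},{"trans": [0,0,0.02],"jaw": 0.085},{"trans": [0,0,0.009],"jaw": 0.085},{"jaw": 0.085},{"jaw": 0.045},{"jaw": 0.045},{"jaw": 0.045},{"jaw": 0.045}]' 40
python3 -m creep '[{"jaw": 0.045},{"jaw": 0.045}]'
python3 d.py 0.5241 -0.2918 0.24 0
python3 - <<'E'
from h import *
g=get_image('top');print(discs(g,.105,400));g=get_image('scene');cv2.imwrite('pics/s2.png',g['pixels'][100:340,50:470,::-1])
E
```

```text
time_s: 8.75
position: [0.5782, 0.0975, 0.1057]
tool_rot: [[1.0, 0.0, 0.003], [0.0, -1.0, -0.0], [0.003, 0.0, -1.0]]
ft_force: [-1.7, -0.4, 6.1]
grip_width: 0.0491
gripper_force: 41.1
time_s: 8.95
position: [0.5782, 0.0975, 0.1057]
tool_rot: [[1.0, 0.0, 0.003], [0.0, -1.0, -0.0], [0.003, 0.0, -1.0]]
ft_force: [-0.0, -1.0, 4.8]
grip_width: 0.0492
gripper_force: 41.1
pos [0.5782 0.0975 0.1057] yaw 0.01 tool delta [-0.0538  0.3894 -0.1343] t 8.95 F [-0.  -1.   4.8] w 0.0492 q6 88.0
turn 0.01
{'orange': [], 'green': [], 'blue': [(array([ 0.6013, -0.2986,  0.105 ]), 7.6)]}
```

View pics/s2.png

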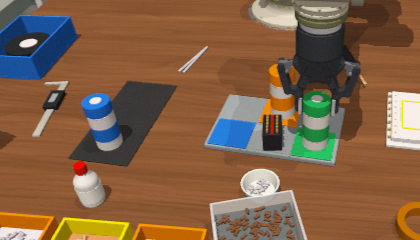

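Blue stands upright on the mat at (100,125), at (0.601,-0.299), and green is gripped at (317,115).

```bash
python3 -m creep '[{"trans": [0,0,-0.01],"jaw": 0.045},{"trans": [0,0,-0.02],"jaw": 0.045},{"trans": [0,0,-0.035],"jaw": 0.045},{"trans": [0,0,-0.035],"jaw": 0.045},{"trans": [0,0,-0.035],"jaw": 0.045},{"jaw": 0.045},{"trans": [-0.005,0.02,0],"jaw": 0.045},{"trans": [-0.006,0.04,0],"jaw": 0.045},{"trans": [-0.006,0.044,0],"jaw": 0.045},{"trans": [-0.006,0.044,0],"jaw": 0.045}]'
python3 -m creep '[{"trans": [-0.006,0.044,0],"jaw": 0.045},{"trans": [-0.006,0.044,0],"jaw": 0.045},{"trans": [-0.006,0.044,0],"jaw": 0.045},{"trans": [-0.006,0.044,0],"jaw": 0.045},{"trans": [-0.006,0.035,0],"jaw": 0.045},{"trans": [0,0.02,0],"jaw": 0.045},{"trans": [0,0.01,0],"jaw": 0.045},{"jaw": 0.045},{"jaw": 0.045}]'
python3 d.py 0.5241 -0.2918 0.0945 0
```

```text
time_s: 10.05
position: [0.5539, -0.0515, 0.2389]
tool_rot: [[1.0, 0.001, -0.001], [0.001, -1.0, 0.0], [-0.001, -0.0, -1.0]]
ft_force: [0.2, 0.2, -1.1]
grip_width: 0.0491
gripper_force: 41.8
time_s: 10.95
position: [0.525, -0.2901, 0.2392]
tool_rot: [[1.0, 0.001, -0.0], [0.001, -1.0, 0.001], [-0.0, -0.001, -1.0]]
ft_force: [0.6, -0.1, -1.8]
grip_width: 0.0489
gripper_force: 41.8
pos [ 0.525  -0.2901  0.2392] yaw 0.07 tool delta [-0.0008  0.0018  0.1447] t 10.95 F [ 0.6 -0.1 -1.8] w 0.0489 q6 49.7
turn 0.07
```

```bash
python3 -m creep '[{"trans": [-0.001,0.001,0.04],"jaw": 0.045},{"trans": [0,0,0.04],"jaw": 0.045},{"trans": [0,0,0.035],"jaw": 0.045},{"trans": [0,0,0.018],"jaw": 0.045},{"trans": [0,0,0.008],"jaw": 0.045},{"trans": [0,0,0.003],"jaw": 0.045},{"trans": [0,0,0.001],"jaw": 0.045},{"jaw": 0.045},{"jaw": 0.045}]'
python3 -m creep '[{"jaw": 0.085},{"jaw": 0.085},{"jaw": 0.085},{"trans": [0,0,-0.02],"jaw": 0.085},{"trans": [0,0,-0.04],"jaw": 0.085},{"trans": [0,0,-0.04],"jaw": 0.085},{"trans": [0,0,-0.045],"jaw": 0.085},{"jaw": 0.085}]'
python3 d.py 0.4927 0.027 0.24 0
```

```text
time_s: 11.85
position: [0.524, -0.2925, 0.0953]
tool_rot: [[1.0, 0.0, 0.001], [0.0, -1.0, -0.001], [0.001, 0.001, -1.0]]
ft_force: [0.9, -0.4, -0.9]
grip_width: 0.0493
gripper_force: 41.9
time_s: 12.65
position: [0.5251, -0.2935, 0.2459]
tool_rot: [[1.0, 0.0, 0.009], [0.0, -1.0, -0.008], [0.009, 0.008, -1.0]]
ft_force: [0.9, -0.5, -0.3]
grip_width: 0.0848
gripper_force: 0.0
pos [ 0.5251 -0.2935  0.2459] yaw 0.01 tool delta [-0.0324 -0.3206  0.0031] t 12.65 F [ 0.9 -0.5 -0.3] w 0.0848 q6 49.5
turn 0.01
```

```bash
python3 -m creep '[{"trans": [-0.004,-0.04,0],"jaw": 0.085},{"trans": [-0.004,-0.04,0],"jaw": 0.085},{"trans": [-0.004,-0.04,0],"jaw": 0.085},{"trans": [-0.004,-0.04,0],"jaw": 0.085},{"trans": [-0.004,-0.04,0],"jaw": 0.085},{"trans": [-0.004,-0.04,0],"jaw": 0.085},{"trans": [-0.004,-0.04,0],"jaw": 0.085},{"trans": [-0.004,-0.04,0],"jaw": 0.085},{"jaw": 0.085},{"jaw": 0.085}]'
python3 d.py 0.4927 0.027 0.104 0
```

```text
time_s: 13.65
position: [0.4915, 0.028, 0.2391]
tool_rot: [[1.0, 0.002, -0.0], [0.002, -1.0, -0.0], [-0.0, 0.0, -1.0]]
ft_force: [0.5, -0.5, 0.8]
grip_width: 0.0851
gripper_force: 0.0
pos [0.4915 0.028  0.2391] yaw 0.1 tool delta [0.0012 0.001  0.1351] t 13.65 F [ 0.5 -0.5  0.8] w 0.0851 q6 79.4
turn 0.1
```

```bash
python3 -m creep '[{"trans": [0.001,0.0005,0.035],"jaw": 0.085},{"trans": [0,0,0.035],"jaw": 0.085},{"trans": [0,0,0.035],"jaw": 0.085},{"trans": [0,0,0.02],"jaw": 0.085},{"trans": [0,0,0.01],"jaw": 0.085},{"jaw": 0.085},{"jaw": 0.045},{"jaw": 0.045},{"jaw": 0.045},{"jaw": 0.045}]' 40
python3 -m creep '[{"jaw": 0.045},{"trans": [0,0,-0.01],"jaw": 0.045},{"trans": [0,0,-0.02],"jaw": 0.045},{"trans": [0,0,-0.035],"jaw": 0.045},{"trans": [0,0,-0.035],"jaw": 0.045},{"trans": [0,0,-0.035],"jaw": 0.045},{"jaw": 0.045}]'
python3 d.py 0.4444 -0.2853 0.24 0
```

```text
time_s: 14.65
position: [0.4933, 0.0269, 0.1055]
tool_rot: [[1.0, 0.0, 0.003], [0.0, -1.0, -0.001], [0.003, 0.001, -1.0]]
ft_force: [-0.2, -0.3, 6.9]
grip_width: 0.0491
gripper_force: 40.9
time_s: 15.35
position: [0.4939, 0.027, 0.2442]
tool_rot: [[1.0, 0.0, 0.009], [0.0, -1.0, -0.002], [0.009, 0.002, -1.0]]
ft_force: [-0.1, -0.4, -3.3]
grip_width: 0.0485
gripper_force: 42.3
pos [0.4939 0.027  0.2442] yaw 0.02 tool delta [-0.0497  0.3123  0.0043] t 15.35 F [-0.1 -0.4 -3.3] w 0.0485 q6 79.4
turn 0.02
```

```bash
python3 -m creep '[{"trans": [-0.005,0.02,0],"jaw": 0.045},{"trans": [-0.006,0.04,0],"jaw": 0.045},{"trans": [-0.006,0.042,0],"jaw": 0.045},{"trans": [-0.006,0.042,0],"jaw": 0.045},{"trans": [-0.006,0.042,0],"jaw": 0.045},{"trans": [-0.006,0.042,0],"jaw": 0.045},{"trans": [-0.006,0.04,0],"jaw": 0.045},{"trans": [-0.005,0.03,0],"jaw": 0.045},{"trans": [-0.003,0.014,0],"jaw": 0.045},{"jaw": 0.045}]'
python3 -m creep '[{"trans": [0,0,0.04],"jaw": 0.045},{"trans": [0,0,0.04],"jaw": 0.045},{"trans": [0,0,0.035],"jaw": 0.045},{"trans": [0,0,0.016],"jaw": 0.045},{"trans": [0,0,0.008],"jaw": 0.045},{"trans": [0,0,0.004],"jaw": 0.045},{"jaw": 0.045},{"jaw": 0.045}]'
python3 d.py 0.4444 -0.2853 0.095 0
```

```text
time_s: 16.35
position: [0.4431, -0.2859, 0.2387]
tool_rot: [[1.0, -0.002, -0.001], [-0.002, -1.0, 0.001], [-0.001, -0.001, -1.0]]
ft_force: [0.5, 0.1, -2.9]
grip_width: 0.049
gripper_force: 42.4
time_s: 17.15
position: [0.4441, -0.285, 0.0973]
tool_rot: [[1.0, 0.0, 0.001], [0.0, -1.0, -0.001], [0.001, 0.001, -1.0]]
ft_force: [-0.3, 0.4, -2.0]
grip_width: 0.049
gripper_force: 42.4
pos [ 0.4441 -0.285   0.0973] yaw 0.02 tool delta [0.0003 0.0003 0.0023] t 17.15 F [-0.3  0.4 -2. ] w 0.049 q6 44.4
turn 0.02
```

```bash
python3 -m creep '[{"trans": [0,0,0.002],"jaw": 0.045},{"trans": [0,0,0.001],"jaw": 0.045},{"jaw": 0.085},{"jaw": 0.085},{"jaw": 0.085},{"trans": [0,0,-0.02],"jaw": 0.085},{"trans": [0,0,-0.04],"jaw": 0.085},{"trans": [0,0,-0.04],"jaw": 0.085},{"trans": [0,0,-0.045],"jaw": 0.085},{"jaw": 0.085}]'
python3 - <<'E'
from h import *
g=get_image('top');H=hsv(g);v=H[...,2]
cv2.imwrite('pics/top1.png',g['pixels'][:,:,::-1])
print(discs(g,.105,400))
def sub(m,x0,x1,y0,y1):
    o=np.zeros_like(m);o[y0:y1,x0:x1]=m[y0:y1,x0:x1];return o
for n,(a,c) in COL.items():
    print(n,[ (rect(g,q,.015)) for q in blobs(sub((H[...,0]>=a)&(H[...,0]<=c)&(H[...,1]>150)&(v>90),235,400,215,335),200)])
P=g['pixels'].astype(int)
k=sub(P.max(2)<85,290,345,220,280);print([(rect(g,c,.052),c[:,0].min(0),c[:,0].max(0)) for c in blobs(k,50)])
r=sub(((H[...,0]<8)|(H[...,0]>172))&(H[...,1]>130)&(v>90),300,335,228,272)
for c in blobs(r,5): print('red',rect(g,c,.052),cv2.contourArea(c))
s=get_image('scene');HS=hsv(s);
r=((HS[...,0]<6)|(HS[...,0]>172))&(HS[...,1]>130)&(HS[...,2]>90);r=sub(r,290,350,200,260)
for c in blobs(r,3): print('red scene',rect(s,c,.052),cv2.contourArea(c))
E
```

```text
time_s: 18.15
position: [0.445, -0.2862, 0.2442]
tool_rot: [[1.0, 0.0, 0.008], [0.0, -1.0, -0.008], [0.008, 0.008, -1.0]]
ft_force: [0.6, -1.0, 0.2]
grip_width: 0.0855
gripper_force: 0.0
{'orange': [], 'green': [(array([ 0.5234, -0.2935,  0.105 ]), 8.1)], 'blue': [(array([ 0.601 , -0.2982,  0.105 ]), 7.8)]}
orange [(array([0.4924, 0.0238]), array([74.5, 74. ]), -6.42)]
green []
blue [(array([ 0.563 , -0.0645]), array([75. , 74.1]), -6.4)]
[((array([0.5745, 0.0167]), array([60.2, 34.8]), 5.65), array([305, 231], dtype=int32), array([327, 267], dtype=int32))]
red (array([0.5753, 0.0164]), array([56.8,  5.8]), 5.78) 82.5
red scene (array([0.5791, 0.015 ]), array([54.4,  5.5]), 6.9) 46.5
```

View pics/top1.png

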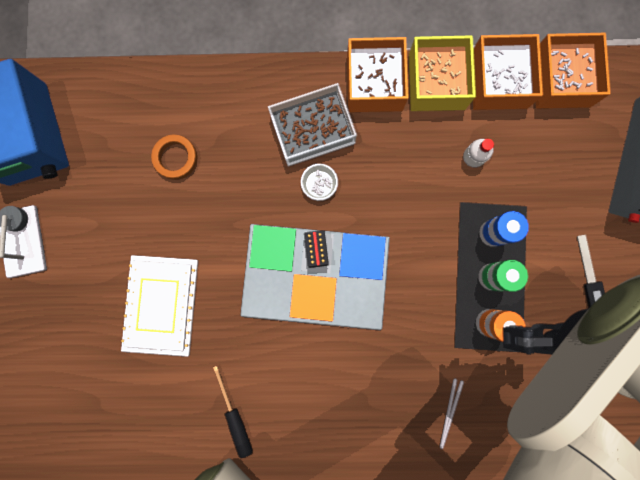

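All three cans stand on the mat (blue (508,227), green (510,276), orange about (505,323)). The block is still on the tray at (316,249), which I measure at (0.575,0.0166) with yaw 5.7°. The coaster fit puts the tray centre at (0.572,0.015), turned -6.4°. Next is the block.

```bash
python3 -m creep '[{"trans": [0.0163,-0.0379,0],"jaw": 0.085},{"trans": [0.0163,-0.0379,0],"jaw": 0.085},{"trans": [0.0163,-0.0379,0],"jaw": 0.085},{"trans": [0.0163,-0.0379,0],"jaw": 0.085},{"trans": [0.0163,-0.0379,0],"jaw": 0.085},{"trans": [0.0163,-0.0379,0],"jaw": 0.085},{"trans": [0.0163,-0.0379,0],"jaw": 0.085},{"trans": [0.0163,-0.0379,0],"jaw": 0.085},{"yaw": -5.7,"jaw": 0.085},{"jaw": 0.085}]'
python3 -m creep '[{"jaw": 0.085},{"jaw": 0.085}]'
python3 d.py 0.575 0.0166 0.042 5.7
python3 - <<'E'
from h import *
g=get_image('wrist');cv2.imwrite('pics/w1.png',g['pixels'][:,:,::-1])
E
```

```text
time_s: 19.25
position: [0.5738, 0.0193, 0.2365]
tool_rot: [[0.995, 0.102, -0.003], [0.102, -0.995, 0.0], [-0.003, -0.001, -1.0]]
ft_force: [0.2, -0.8, -0.3]
grip_width: 0.085
gripper_force: 0.0
time_s: 19.45
position: [0.5738, 0.0175, 0.2378]
tool_rot: [[0.995, 0.096, -0.001], [0.096, -0.995, 0.0], [-0.001, -0.0, -1.0]]
ft_force: [-0.3, 0.3, 0.4]
grip_width: 0.0851
gripper_force: 0.0
pos [0.5738 0.0175 0.2378] yaw 5.53 tool delta [0.0014 0.0011 0.1958] t 19.45 F [-0.3  0.3  0.4] w 0.0851 q6 74.4
turn -0.17
```

View pics/w1.png

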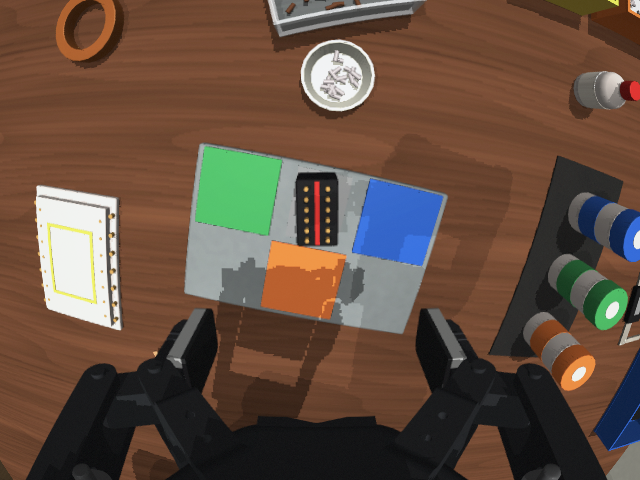

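The wrist view shows the block square to the jaws and centred between them at (317,208), with the orange, green and blue cans upright on the mat.

```bash
python3 -m creep '[{"trans": [0.001,0.001,0.04],"jaw": 0.085},{"trans": [0,0,0.04],"jaw": 0.085},{"trans": [0,0,0.04],"jaw": 0.085},{"trans": [0,0,0.035],"jaw": 0.085},{"trans": [0,0,0.02],"jaw": 0.085},{"trans": [0,0,0.015],"jaw": 0.085},{"trans": [0,0,0.005],"jaw": 0.085},{"jaw": 0.085},{"jaw": 0.03},{"jaw": 0.03}]' 40
python3 -m creep '[{"jaw": 0.03},{"jaw": 0.03},{"jaw": 0.03},{"jaw": 0.03}]'
python3 d.py 0.575 0.0166 0.17 5.7
```

```text
time_s: 20.5
position: [0.5756, 0.0172, 0.0443]
tool_rot: [[0.995, 0.099, 0.002], [0.099, -0.995, -0.0], [0.002, 0.0, -1.0]]
ft_force: [-0.3, -0.7, -1.1]
grip_width: 0.0586
gripper_force: 0.0
time_s: 20.9
position: [0.5755, 0.0174, 0.044]
tool_rot: [[0.995, 0.099, 0.001], [0.099, -0.995, -0.0], [0.001, 0.0, -1.0]]
ft_force: [-1.0, 0.3, 5.7]
grip_width: 0.0355
gripper_force: 41.4
pos [0.5755 0.0174 0.044 ] yaw 5.7 tool delta [-0.0004  0.0008 -0.126 ] t 20.9 F [-1.   0.3  5.7] w 0.0355 q6 74.3
turn 0.0
```

```bash
python3 -m creep '[{"trans": [0,0,-0.01],"jaw": 0.03},{"trans": [0,0,-0.02],"jaw": 0.03},{"trans": [0,0,-0.035],"jaw": 0.03},{"trans": [0,0,-0.035],"jaw": 0.03},{"yaw": 5.3,"jaw": 0.03},{"yaw": 5.3,"jaw": 0.03},{"trans": [-0.007,-0.017,0],"jaw": 0.03},{"trans": [-0.0145,-0.034,0],"jaw": 0.03},{"trans": [-0.0145,-0.034,0],"jaw": 0.03},{"trans": [-0.0145,-0.034,0],"jaw": 0.03}]'
python3 -m creep '[{"trans": [-0.0145,-0.034,0],"jaw": 0.03},{"trans": [-0.0145,-0.034,0],"jaw": 0.03},{"trans": [-0.0145,-0.034,0],"jaw": 0.03},{"trans": [-0.0145,-0.034,0],"jaw": 0.03},{"trans": [-0.007,-0.016,0],"jaw": 0.03},{"jaw": 0.03},{"jaw": 0.03}]'
python3 d.py 0.4833 0.2973 0.0505 -4.93
```

```text
time_s: 21.9
position: [0.5337, 0.1423, 0.1434]
tool_rot: [[0.997, -0.083, -0.001], [-0.083, -0.997, 0.0], [-0.001, -0.0, -1.0]]
ft_force: [0.1, 1.5, -0.4]
grip_width: 0.0349
gripper_force: 40.6
time_s: 22.6
position: [0.4826, 0.2976, 0.1433]
tool_rot: [[0.997, -0.083, -0.0], [-0.083, -0.997, -0.0], [-0.0, 0.0, -1.0]]
ft_force: [1.0, -1.2, -1.8]
grip_width: 0.0352
gripper_force: 40.6
pos [0.4826 0.2976 0.1433] yaw -4.77 tool delta [0.0007 0.0002 0.0928] t 22.6 F [ 1.  -1.2 -1.8] w 0.0352 q6 114.5
turn 0.16
```

```bash
python3 -m creep '[{"trans": [0.0005,0,0.035],"jaw": 0.03},{"trans": [0,0,0.03],"jaw": 0.03},{"trans": [0,0,0.015],"jaw": 0.03},{"trans": [0,0,0.008],"jaw": 0.03},{"trans": [0,0,0.003],"jaw": 0.03},{"jaw": 0.03},{"jaw": 0.03}]'
python3 d.py 0.4833 0.2973 0.0505 -4.93
python3 - <<'E'
from h import *
g=get_image('scene');cv2.imwrite('pics/s3.png',cv2.resize(g['pixels'][140:290,380:540,::-1],None,fx=3,fy=3))
E
```

```text
time_s: 23.3
position: [0.4842, 0.2972, 0.0532]
tool_rot: [[0.996, -0.086, 0.002], [-0.086, -0.996, 0.001], [0.001, -0.001, -1.0]]
ft_force: [0.3, -0.1, -0.7]
grip_width: 0.0354
gripper_force: 40.6
pos [0.4842 0.2972 0.0532] yaw -4.91 tool delta [-0.0009  0.      0.0027] t 23.3 F [ 0.3 -0.1 -0.7] w 0.0354 q6 114.5
turn 0.02
```

View pics/s3.png

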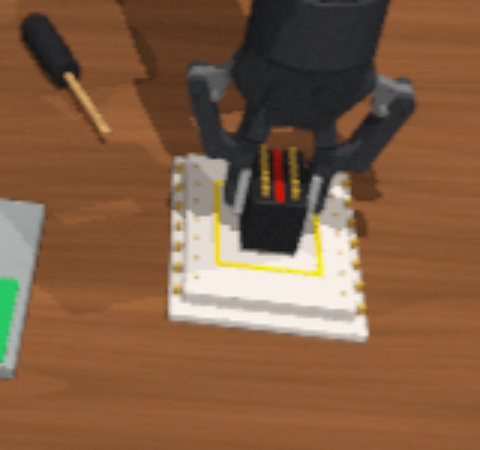

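The crop shows the block held just above the board, inside the yellow outline. I lower it the last 2–3 mm and release.

```bash
python3 -m creep '[{"trans": [-0.0005,0,0.0025],"jaw": 0.03},{"jaw": 0.03},{"jaw": 0.03},{"jaw": 0.085},{"jaw": 0.085},{"jaw": 0.085},{"trans": [0,0,-0.02],"jaw": 0.085},{"trans": [0,0,-0.04],"jaw": 0.085},{"trans": [0,0,-0.04],"jaw": 0.085},{"trans": [0,0,-0.04],"jaw": 0.085}]'
python3 -m creep '[{"trans": [0,0,-0.045],"jaw": 0.085},{"trans": [0.03,0.035,0],"yaw": -4.9,"jaw": 0.085},{"trans": [0.012,0.044,0],"jaw": 0.085},{"trans": [0.012,0.044,0],"jaw": 0.085},{"trans": [0.012,0.044,0],"jaw": 0.085},{"trans": [0.012,0.044,0],"jaw": 0.085},{"trans": [0.012,0.044,0],"jaw": 0.085},{"jaw": 0.085},{"jaw": 0.085}]'
python3 d.py 0.601 -0.298 0.24 0
python3 - <<'E'
from h import *
g=get_image('top');H=hsv(g);v=H[...,2];P=g['pixels'].astype(int)
cv2.imwrite('pics/top2.png',g['pixels'][:,:,::-1])
def sub(m,x0,x1,y0,y1):
    o=np.zeros_like(m);o[y0:y1,x0:x1]=m[y0:y1,x0:x1];return o
print(discs(g,.105,400))
k=sub(P.max(2)<85,130,190,270,345);print([(rect(g,c,.058)) for c in blobs(k,50)])
r=sub(((H[...,0]<8)|(H[...,0]>172))&(H[...,1]>130)&(v>90),130,190,270,345)
for c in blobs(r,5): print('red',rect(g,c,.058))
E
```

```text
time_s: 24.35
position: [0.483, 0.2972, 0.1914]
tool_rot: [[0.996, -0.085, -0.0], [-0.085, -0.996, -0.0], [-0.0, 0.0, -1.0]]
ft_force: [0.2, -0.2, -1.3]
grip_width: 0.085
gripper_force: 0.0
time_s: 25.25
position: [0.5701, 0.0392, 0.2346]
tool_rot: [[1.0, -0.002, -0.001], [-0.002, -1.0, 0.0], [-0.001, -0.0, -1.0]]
ft_force: [0.4, 0.3, -0.2]
grip_width: 0.0852
gripper_force: 0.0
pos [0.5701 0.0392 0.2346] yaw -0.11 tool delta [ 0.0315  0.3371 -0.0056] t 25.25 F [ 0.4  0.3 -0.2] w 0.0852 q6 82.2
turn -0.11
{'orange': [(array([ 0.443 , -0.2846,  0.105 ]), 7.8)], 'green': [(array([ 0.5233, -0.2932,  0.105 ]), 8.0)], 'blue': [(array([ 0.6013, -0.2986,  0.105 ]), 7.6)]}
[(array([0.4836, 0.2809]), array([58.3, 26.4]), -2.7), (array([0.4853, 0.3062]), array([57. , 12.8]), -4.31)]
red (array([0.4842, 0.2968]), array([55.1,  6.2]), -4.83)
```

View pics/top2.png

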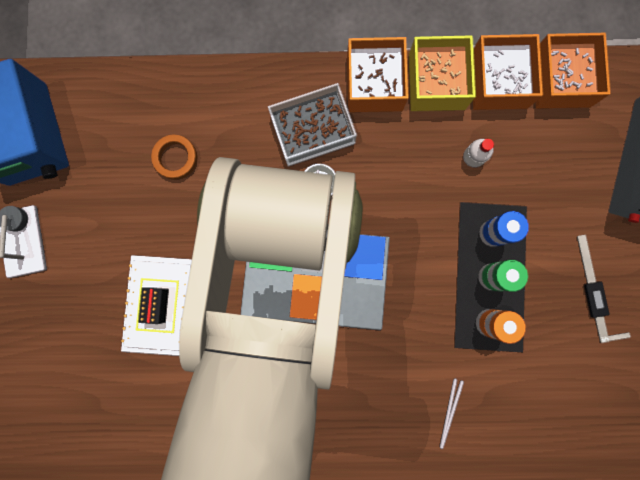

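The block stands at (153,305) inside the outline: stripe centre (0.4842,0.2968) against the outline's (0.4833,0.2973), yaw -4.8° against -4.9°. The cans remain upright on the mat. Green goes back first.

```bash
python3 -m creep '[{"trans": [-0.0059,0.0415,0],"jaw": 0.085},{"trans": [-0.0059,0.0415,0],"jaw": 0.085},{"trans": [-0.0059,0.0415,0],"jaw": 0.085},{"trans": [-0.0059,0.0415,0],"jaw": 0.085},{"trans": [-0.0059,0.0415,0],"jaw": 0.085},{"trans": [-0.0059,0.0415,0],"jaw": 0.085},{"trans": [-0.0059,0.0415,0],"jaw": 0.085},{"trans": [-0.0059,0.0415,0],"jaw": 0.085},{"jaw": 0.085},{"jaw": 0.085}]'
python3 d.py 0.5233 -0.2932 0.092 0
```

```text
time_s: 26.3
position: [0.5232, -0.2913, 0.2347]
tool_rot: [[1.0, 0.0, -0.0], [0.0, -1.0, 0.001], [-0.0, -0.001, -1.0]]
ft_force: [0.0, 1.7, -0.3]
grip_width: 0.0851
gripper_force: 0.0
pos [ 0.5232 -0.2913  0.2347] yaw 0.02 tool delta [0.0002 0.002  0.1427] t 26.3 F [ 0.   1.7 -0.3] w 0.0851 q6 49.5
turn 0.02
```

```bash
python3 -m creep '[{"trans": [0,0.0015,0.035],"jaw": 0.085},{"trans": [0,0,0.035],"jaw": 0.085},{"trans": [0,0,0.035],"jaw": 0.085},{"trans": [0,0,0.025],"jaw": 0.085},{"trans": [0,0,0.012],"jaw": 0.085},{"jaw": 0.085},{"jaw": 0.045},{"jaw": 0.045},{"jaw": 0.045},{"jaw": 0.045}]' 40
python3 d.py 0.5233 -0.2932 0.092 0
python3 -m creep '[{"jaw": 0.045},{"trans": [0,0,-0.01],"jaw": 0.045},{"trans": [0,0,-0.02],"jaw": 0.045},{"trans": [0,0,-0.04],"jaw": 0.045},{"trans": [0,0,-0.04],"jaw": 0.045},{"trans": [0,0,-0.037],"jaw": 0.045},{"jaw": 0.045}]'
python3 d.py 0.5808 0.0945 0.24 0
```

```text
time_s: 27.3
position: [0.5235, -0.2938, 0.0944]
tool_rot: [[1.0, -0.0, 0.002], [-0.0, -1.0, -0.001], [0.002, 0.001, -1.0]]
ft_force: [-0.6, 2.2, 6.7]
grip_width: 0.0492
gripper_force: 40.7
pos [ 0.5235 -0.2938  0.0944] yaw -0.0 tool delta [-0.0002 -0.0006  0.0024] t 27.3 F [-0.6  2.2  6.7] w 0.0492 q6 49.4
turn -0.0
time_s: 28.0
position: [0.524, -0.2946, 0.2461]
tool_rot: [[1.0, -0.0, 0.008], [0.0, -1.0, -0.007], [0.008, 0.007, -1.0]]
ft_force: [0.1, -0.2, -0.4]
grip_width: 0.0489
gripper_force: 41.8
pos [ 0.524  -0.2946  0.2461] yaw 0.0 tool delta [ 0.0568 -0.3892  0.0038] t 28.0 F [ 0.1 -0.2 -0.4] w 0.0489 q6 49.4
turn 0.0
```

```bash
python3 - <<'E'
from h import *
g=get_image('top');g['pixels']=cv2.imread('pics/top1.png')[:,:,::-1].copy();H=hsv(g)
m=(H[...,0]>=45)&(H[...,0]<=80)&(H[...,1]>90)&(H[...,2]>90);m[:,:235]=0;m[:,310:]=0
print([rect(g,c,.015) for c in blobs(m,200)])
E
python3 -m creep '[{"trans": [0.005,-0.02,0],"jaw": 0.045},{"trans": [0.006,-0.04,0],"jaw": 0.045},{"trans": [0.006,-0.042,0],"jaw": 0.045},{"trans": [0.006,-0.042,0],"jaw": 0.045},{"trans": [0.006,-0.042,0],"jaw": 0.045},{"trans": [0.006,-0.042,0],"jaw": 0.045},{"trans": [0.006,-0.042,0],"jaw": 0.045},{"trans": [0.006,-0.042,0],"jaw": 0.045},{"trans": [0.006,-0.042,0],"jaw": 0.045},{"trans": [0.003,-0.025,0],"jaw": 0.045}]'
python3 -m creep '[{"trans": [0,-0.01,0],"jaw": 0.045},{"jaw": 0.045},{"jaw": 0.045}]'
python3 d.py 0.5808 0.0945 0.107 0
```

```text
[(array([0.5809, 0.0944]), array([76.2, 75.5]), -6.38)]
time_s: 29.05
position: [0.5783, 0.0882, 0.2387]
tool_rot: [[1.0, 0.002, -0.002], [0.002, -1.0, 0.001], [-0.002, -0.001, -1.0]]
ft_force: [-0.1, -0.3, -1.2]
grip_width: 0.0494
gripper_force: 41.9
time_s: 29.35
position: [0.5787, 0.0943, 0.2393]
tool_rot: [[1.0, -0.001, -0.001], [-0.001, -1.0, -0.0], [-0.001, 0.0, -1.0]]
ft_force: [0.9, -0.7, -1.1]
grip_width: 0.0487
gripper_force: 41.9
pos [0.5787 0.0943 0.2393] yaw -0.04 tool delta [ 0.0022 -0.0002  0.1323] t 29.35 F [ 0.9 -0.7 -1.1] w 0.0487 q6 87.8
turn -0.04
```

```bash
python3 -m creep '[{"trans": [0.0015,0,0.035],"jaw": 0.045},{"trans": [0,0,0.035],"jaw": 0.045},{"trans": [0,0,0.03],"jaw": 0.045},{"trans": [0,0,0.018],"jaw": 0.045},{"trans": [0,0,0.009],"jaw": 0.045},{"trans": [0,0,0.004],"jaw": 0.045},{"trans": [0,0,0.001],"jaw": 0.045},{"jaw": 0.045},{"jaw": 0.045}]'
python3 d.py 0.5809 0.0944 0.1064 0
```

```text
time_s: 30.25
position: [0.5808, 0.0953, 0.1087]
tool_rot: [[1.0, -0.0, 0.002], [-0.0, -1.0, -0.0], [0.002, 0.0, -1.0]]
ft_force: [-0.4, -0.5, -1.2]
grip_width: 0.049
gripper_force: 41.9
pos [0.5808 0.0953 0.1087] yaw -0.0 tool delta [0.0001 0.0009 0.0023] t 30.25 F [-0.4 -0.5 -1.2] w 0.049 q6 87.8
turn -0.0
```

Next: release green, lift, and go to orange at (0.443,-0.2846).

```bash
python3 -m creep '[{"trans": [0,0.0005,0.002],"jaw": 0.045},{"jaw": 0.045},{"jaw": 0.045},{"jaw": 0.085},{"jaw": 0.085},{"jaw": 0.085},{"trans": [0,0,-0.02],"jaw": 0.085},{"trans": [0,0,-0.04],"jaw": 0.085},{"trans": [0,0,-0.04],"jaw": 0.085},{"trans": [0,0,-0.03],"jaw": 0.085}]'
python3 -m creep '[{"trans": [-0.0138,0.038,0],"jaw": 0.085},{"trans": [-0.0138,0.038,0],"jaw": 0.085},{"trans": [-0.0138,0.038,0],"jaw": 0.085},{"trans": [-0.0138,0.038,0],"jaw": 0.085},{"trans": [-0.0138,0.038,0],"jaw": 0.085},{"trans": [-0.0138,0.038,0],"jaw": 0.085},{"trans": [-0.0138,0.038,0],"jaw": 0.085},{"trans": [-0.0138,0.038,0],"jaw": 0.085},{"trans": [-0.0138,0.038,0],"jaw": 0.085},{"trans": [-0.0138,0.038,0],"jaw": 0.085}]'
python3 -m creep '[{"jaw": 0.085},{"jaw": 0.085}]'
python3 d.py 0.443 -0.2846 0.092 0
```

```text
time_s: 31.25
position: [0.5806, 0.0949, 0.2383]
tool_rot: [[1.0, 0.0, 0.002], [0.0, -1.0, -0.0], [0.002, 0.0, -1.0]]
ft_force: [-0.1, 0.1, 0.0]
grip_width: 0.085
gripper_force: 0.0
time_s: 32.25
position: [0.4416, -0.2866, 0.2358]
tool_rot: [[1.0, -0.0, -0.0], [-0.0, -1.0, 0.0], [-0.0, -0.0, -1.0]]
ft_force: [0.0, -1.0, -1.1]
grip_width: 0.0851
gripper_force: 0.0
time_s: 32.45
position: [0.442, -0.2856, 0.2356]
tool_rot: [[1.0, -0.002, -0.0], [-0.002, -1.0, 0.001], [-0.0, -0.001, -1.0]]
ft_force: [-0.2, 0.3, 0.1]
grip_width: 0.0848
gripper_force: 0.0
pos [ 0.442  -0.2856  0.2356] yaw -0.1 tool delta [ 0.001  -0.0009  0.1436] t 32.45 F [-0.2  0.3  0.1] w 0.0848 q6 44.3
turn -0.1
```

```bash
python3 -m creep '[{"trans": [0,-0.001,0.035],"jaw": 0.085},{"trans": [0,0,0.035],"jaw": 0.085},{"trans": [0,0,0.035],"jaw": 0.085},{"trans": [0,0,0.025],"jaw": 0.085},{"trans": [0,0,0.013],"jaw": 0.085},{"jaw": 0.085},{"jaw": 0.045},{"jaw": 0.045},{"jaw": 0.045},{"jaw": 0.045}]' 40
python3 d.py 0.443 -0.2846 0.092 0
python3 -m creep '[{"jaw": 0.045},{"trans": [0,0,-0.01],"jaw": 0.045},{"trans": [0,0,-0.02],"jaw": 0.045},{"trans": [0,0,-0.04],"jaw": 0.045},{"trans": [0,0,-0.04],"jaw": 0.045},{"trans": [0,0,-0.037],"jaw": 0.045},{"jaw": 0.045}]'
python3 d.py 0.4924 0.0238 0.24 0
```

```text
time_s: 33.45
position: [0.4429, -0.2843, 0.094]
tool_rot: [[1.0, 0.0, 0.002], [0.0, -1.0, -0.001], [0.002, 0.001, -1.0]]
ft_force: [0.8, 0.7, 6.8]
grip_width: 0.049
gripper_force: 41.1
pos [ 0.4429 -0.2843  0.094 ] yaw 0.0 tool delta [0.0001 0.0003 0.002 ] t 33.45 F [0.8 0.7 6.8] w 0.049 q6 44.4
turn 0.0
time_s: 34.15
position: [0.4434, -0.2851, 0.2453]
tool_rot: [[1.0, 0.0, 0.007], [0.0, -1.0, -0.007], [0.007, 0.007, -1.0]]
ft_force: [-0.6, -0.1, -2.7]
grip_width: 0.0492
gripper_force: 42.4
pos [ 0.4434 -0.2851  0.2453] yaw 0.01 tool delta [ 0.049  -0.3089  0.0034] t 34.15 F [-0.6 -0.1 -2.7] w 0.0492 q6 44.4
turn 0.01
```

```bash
python3 -m creep '[{"trans": [0.004,-0.02,0],"jaw": 0.045},{"trans": [0.006,-0.04,0],"jaw": 0.045},{"trans": [0.006,-0.042,0],"jaw": 0.045},{"trans": [0.006,-0.042,0],"jaw": 0.045},{"trans": [0.006,-0.042,0],"jaw": 0.045},{"trans": [0.006,-0.042,0],"jaw": 0.045},{"trans": [0.006,-0.04,0],"jaw": 0.045},{"trans": [0.006,-0.026,0],"jaw": 0.045},{"trans": [0.003,-0.015,0],"jaw": 0.045},{"jaw": 0.045}]'
python3 -m creep '[{"jaw": 0.045},{"trans": [0,0,0.035],"jaw": 0.045},{"trans": [0,0,0.035],"jaw": 0.045},{"trans": [0,0,0.03],"jaw": 0.045},{"trans": [0,0,0.016],"jaw": 0.045},{"trans": [0,0,0.007],"jaw": 0.045},{"trans": [0,0,0.003],"jaw": 0.045},{"jaw": 0.045},{"jaw": 0.045}]'
python3 d.py 0.4924 0.0238 0.1062 0
```

```text
time_s: 35.15
position: [0.491, 0.0266, 0.2393]
tool_rot: [[1.0, 0.003, -0.001], [0.003, -1.0, 0.001], [-0.001, -0.001, -1.0]]
ft_force: [0.6, -0.4, -2.7]
grip_width: 0.049
gripper_force: 42.4
time_s: 36.05
position: [0.4918, 0.0246, 0.1147]
tool_rot: [[1.0, -0.0, 0.002], [-0.0, -1.0, -0.0], [0.002, 0.0, -1.0]]
ft_force: [0.8, -0.4, -2.5]
grip_width: 0.0487
gripper_force: 42.5
pos [0.4918 0.0246 0.1147] yaw -0.01 tool delta [0.0005 0.0008 0.0085] t 36.05 F [ 0.8 -0.4 -2.5] w 0.0487 q6 79.1
turn -0.01
```

Next: lower 8 mm, release, and go to blue at (0.6013,-0.2986).

```bash
python3 -m creep '[{"trans": [0.0005,0.0007,0.004],"jaw": 0.045},{"trans": [0,0,0.003],"jaw": 0.045},{"trans": [0,0,0.001],"jaw": 0.045},{"jaw": 0.045},{"jaw": 0.045}]'
python3 -m creep '[{"jaw": 0.085},{"jaw": 0.085},{"jaw": 0.085},{"trans": [0,0,-0.02],"jaw": 0.085},{"trans": [0,0,-0.04],"jaw": 0.085},{"trans": [0,0,-0.04],"jaw": 0.085},{"trans": [0,0,-0.03],"jaw": 0.085}]'
python3 -m creep '[{"trans": [0.0137,0.0403,0],"jaw": 0.085},{"trans": [0.0137,0.0403,0],"jaw": 0.085},{"trans": [0.0137,0.0403,0],"jaw": 0.085},{"trans": [0.0137,0.0403,0],"jaw": 0.085},{"trans": [0.0137,0.0403,0],"jaw": 0.085},{"trans": [0.0137,0.0403,0],"jaw": 0.085},{"trans": [0.0137,0.0403,0],"jaw": 0.085},{"trans": [0.0137,0.0403,0],"jaw": 0.085},{"jaw": 0.085},{"jaw": 0.085}]'
python3 d.py 0.6013 -0.2986 0.092 0
```

```text
time_s: 36.55
position: [0.492, 0.0241, 0.1061]
tool_rot: [[1.0, 0.0, 0.0], [0.0, -1.0, -0.0], [0.0, 0.0, -1.0]]
ft_force: [-1.6, -1.0, 2.9]
grip_width: 0.0489
gripper_force: 42.8
time_s: 37.25
position: [0.4921, 0.0241, 0.2382]
tool_rot: [[1.0, 0.0, 0.002], [0.0, -1.0, -0.0], [0.002, 0.0, -1.0]]
ft_force: [0.0, -1.0, -0.2]
grip_width: 0.0851
gripper_force: 0.0
time_s: 38.25
position: [0.6014, -0.2988, 0.2349]
tool_rot: [[1.0, -0.001, -0.001], [-0.001, -1.0, 0.001], [-0.001, -0.001, -1.0]]
ft_force: [0.6, 1.5, -0.1]
grip_width: 0.0849
gripper_force: 0.0
pos [ 0.6014 -0.2988  0.2349] yaw -0.06 tool delta [ 1.000e-04 -0.000e+00  1.429e-01] t 38.25 F [ 0.6  1.5 -0.1] w 0.0849 q6 53.6
turn -0.06
```

```bash
python3 -m creep '[{"trans": [0,0,0.035],"jaw": 0.085},{"trans": [0,0,0.035],"jaw": 0.085},{"trans": [0,0,0.035],"jaw": 0.085},{"trans": [0,0,0.025],"jaw": 0.085},{"trans": [0,0,0.012],"jaw": 0.085},{"jaw": 0.085},{"jaw": 0.045},{"jaw": 0.045},{"jaw": 0.045},{"jaw": 0.045}]' 40
python3 d.py 0.6013 -0.2986 0.092 0
python3 -m creep '[{"jaw": 0.045},{"trans": [0,0,-0.01],"jaw": 0.045},{"trans": [0,0,-0.02],"jaw": 0.045},{"trans": [0,0,-0.04],"jaw": 0.045},{"trans": [0,0,-0.04],"jaw": 0.045},{"trans": [0,0,-0.037],"jaw": 0.045},{"jaw": 0.045}]'
python3 d.py 0.563 -0.0645 0.24 0
```

```text
time_s: 39.25
position: [0.6021, -0.2985, 0.0956]
tool_rot: [[1.0, 0.0, 0.002], [0.0, -1.0, -0.002], [0.002, 0.002, -1.0]]
ft_force: [-0.3, 1.7, 6.4]
grip_width: 0.0494
gripper_force: 41.0
pos [ 0.6021 -0.2985  0.0956] yaw 0.0 tool delta [-0.0008  0.0001  0.0036] t 39.25 F [-0.3  1.7  6.4] w 0.0494 q6 53.5
turn 0.0
time_s: 39.95
position: [0.6026, -0.299, 0.2475]
tool_rot: [[1.0, -0.0, 0.009], [0.0, -1.0, -0.007], [0.009, 0.007, -1.0]]
ft_force: [-0.6, 0.1, -1.3]
grip_width: 0.0491
gripper_force: 42.2
pos [ 0.6026 -0.299   0.2475] yaw 0.0 tool delta [-0.0396 -0.2345  0.0057] t 39.95 F [-0.6  0.1 -1.3] w 0.0491 q6 53.5
turn 0.0
```

```bash
python3 -m creep '[{"trans": [-0.004,-0.02,0],"jaw": 0.045},{"trans": [-0.007,-0.04,0],"jaw": 0.045},{"trans": [-0.007,-0.042,0],"jaw": 0.045},{"trans": [-0.007,-0.042,0],"jaw": 0.045},{"trans": [-0.007,-0.042,0],"jaw": 0.045},{"trans": [-0.005,-0.03,0],"jaw": 0.045},{"trans": [-0.003,-0.018,0],"jaw": 0.045},{"jaw": 0.045},{"jaw": 0.045}]'
python3 -m creep '[{"trans": [0,0,0.035],"jaw": 0.045},{"trans": [0,0,0.035],"jaw": 0.045},{"trans": [0,0,0.03],"jaw": 0.045},{"trans": [0,0,0.016],"jaw": 0.045},{"trans": [0,0,0.007],"jaw": 0.045},{"trans": [0,0,0.003],"jaw": 0.045},{"jaw": 0.045},{"jaw": 0.045}]'
python3 d.py 0.563 -0.0645 0.1076 0
```

```text
time_s: 40.85
position: [0.5617, -0.0649, 0.2406]
tool_rot: [[1.0, -0.0, -0.0], [-0.0, -1.0, -0.0], [-0.0, 0.0, -1.0]]
ft_force: [0.2, 0.8, -3.0]
grip_width: 0.0486
gripper_force: 42.2
time_s: 41.65
position: [0.562, -0.0647, 0.1157]
tool_rot: [[1.0, -0.0, 0.002], [-0.0, -1.0, -0.001], [0.002, 0.001, -1.0]]
ft_force: [-0.8, -0.2, -2.7]
grip_width: 0.049
gripper_force: 42.3
pos [ 0.562  -0.0647  0.1157] yaw -0.02 tool delta [ 0.001  -0.0002  0.0081] t 41.65 F [-0.8 -0.2 -2.7] w 0.049 q6 71.5
turn -0.02
```

```bash
python3 -m creep '[{"trans": [0.001,0,0.004],"jaw": 0.045},{"trans": [0,0,0.003],"jaw": 0.045},{"trans": [0,0,0.0007],"jaw": 0.045},{"jaw": 0.045},{"jaw": 0.045}]'
python3 -m creep '[{"jaw": 0.085},{"jaw": 0.085},{"jaw": 0.085},{"trans": [0,0,-0.02],"jaw": 0.085},{"trans": [0,0,-0.04],"jaw": 0.085},{"trans": [0,0,-0.04],"jaw": 0.085},{"trans": [0,0,-0.03],"jaw": 0.085},{"trans": [-0.01,0.04,0],"jaw": 0.085},{"trans": [-0.01,0.04,0],"jaw": 0.085},{"trans": [-0.01,0.04,0],"jaw": 0.085}]'
python3 -m creep '[{"trans": [-0.01,0.04,0],"jaw": 0.085},{"trans": [-0.01,0.04,0],"jaw": 0.085},{"trans": [-0.01,0.04,0],"jaw": 0.085},{"trans": [-0.01,0.04,0],"jaw": 0.085},{"jaw": 0.085},{"jaw": 0.085},{"jaw": 0.085}]'
python3 - <<'E'
from h import *
g=get_image('top');cv2.imwrite('pics/top3.png',g['pixels'][:,:,::-1])
print(discs(g,.117,235,400))
H=hsv(g);r=((H[...,0]<8)|(H[...,0]>172))&(H[...,1]>130)&(H[...,2]>90);r[:270]=0;r[345:]=0;r[:,:130]=0;r[:,190:]=0
for c in blobs(r,5): print('red',rect(g,c,.058))
E
```

```text
time_s: 42.15
position: [0.5628, -0.0642, 0.1077]
tool_rot: [[1.0, 0.0, 0.001], [0.0, -1.0, -0.0], [0.001, 0.0, -1.0]]
ft_force: [-1.0, 0.9, 5.2]
grip_width: 0.0491
gripper_force: 42.7
time_s: 43.15
position: [0.532, -0.1853, 0.2373]
tool_rot: [[1.0, 0.001, 0.0], [0.001, -1.0, -0.0], [0.0, 0.0, -1.0]]
ft_force: [0.3, 0.7, -1.1]
grip_width: 0.0849
gripper_force: 0.0
time_s: 43.85
position: [0.4928, -0.3433, 0.2371]
tool_rot: [[1.0, 0.001, -0.0], [0.001, -1.0, 0.001], [-0.0, -0.001, -1.0]]
ft_force: [-0.3, -0.2, -0.0]
grip_width: 0.0849
gripper_force: 0.0
{'orange': [(array([0.4924, 0.0233, 0.117 ]), 7.9), (array([0.4472, 0.0271, 0.117 ]), 8.5)], 'green': [(array([0.5681, 0.0779, 0.117 ]), 12.6), (array([0.5811, 0.0951, 0.117 ]), 8.1)], 'blue': [(array([ 0.5625, -0.0639,  0.117 ]), 7.9)]}
red (array([0.4842, 0.2967]), array([55.1,  6.4]), -4.83)
```

View pics/top3.png

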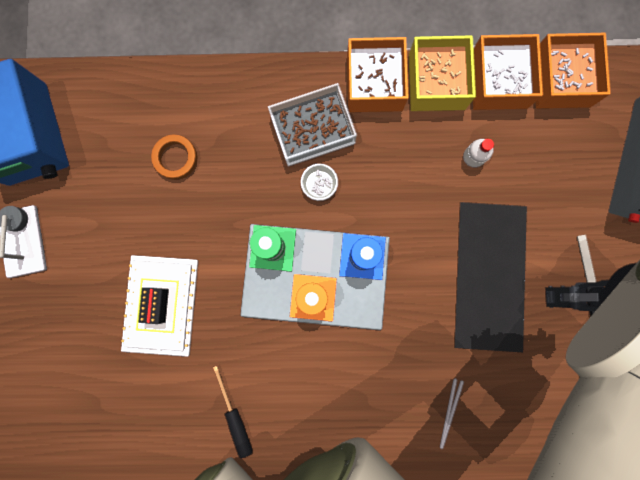

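All the cans stand on their own coasters within 1 mm of centre: orange (312,298), green (266,243), blue (367,253). The block is inside the outline at (153,305), the dish hasn't moved, and the arm is clear. I'm handing it in.

```bash
python3 -c "
from rig import close_job
print(close_job())"
```

```text
the job is handed in; nothing more can be done
None
```

The job is handed in (no verdict was printed). In the last top view each canister is upright within about 1 mm of the centre of its own coaster, the block is pins up inside the yellow outline within about 1 mm and 0.1°, and the dish is where it was.

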